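# Free the mould clamp: back off the knurled nut two turns, swing the bar aside

### The job

The casting in the clamped plaster mould has set, so free it: roll your closed fingertips round the rim of the clamp's knurled nut, anticlockwise seen from above, to loosen it two full turns (to within a quarter turn), and then push the clamp bar sideways off its stud until it no longer covers any of the mould. Use only the outside of the fingers with a gentle push, never taking the nut or the bar's rib between them; leave the mould's upper half where it lies, do not disturb the other things, and finish clear of everything.

Things in the scene. Friction and masses are not known exactly. Their poses are not given: they have to be found in the camera images.
- clamp: Mould clamp fixed to the table: plywood board 340 x 230 x 18 mm, a round white plaster mould 150 mm across in its middle (lower half 18 to 58 mm above the table), a steel stud 100 mm from the middle at either end. Origin: centre of the board's underside, on the table top. x runs along the board from the pivot stud to the stud with the knurled nut, z up.
- nut_axis (a point): Centre of the knurled nut, on its upright axis, half-way up the rim. Steel hand nut, rim 54 mm across, 22 mm high; when tight the rim reaches from 111 to 133 mm above the table. It turns on an upright threaded stud 14 mm thick, top 156 mm above the table, and climbs 4 mm per turn. Within 75 mm round it nothing else stands above 110 mm, so a finger can go all the way round the rim.
- nut_mark (a point): The dark radial groove milled in the nut's flat top, 19.5 mm from its axis: it goes round with the nut and shows how far it has turned. When tight it points along clamp +x.
- nut (a joint): Turn of the knurled nut, rad: 0 = tight, grows as it is loosened (anticlockwise from above); one turn is 6.283, two turns 12.566; it meets the keeper washer on the stud after three turns. Rubbing torque 0.06 N m, about 2.2 N along the rim; the knurl gives a finger a friction coefficient of about 1. It stays where it is left.
- bar_pivot (a point): Hinge axis of the steel clamp bar, at the bar's top, 105 mm above the table (hexagon nut on it: top 117 mm). The bar is 30 mm wide, 8 mm thick, 225 mm long from the hinge, 1 mm over the mould. A slot in its end, open to clamp -y, holds the nut's stud; the nut's foot sits in a seat 5 mm deep, 40 mm across, and leaves it after 1.25 turns: before that the bar cannot swing.
- rib_mid (a point): Middle of the stiffening rib on top of the clamp bar, 75 mm from the hinge axis. The rib is a plate on edge, 90 mm long (30 to 120 mm from the hinge axis), 8 mm thick, 105 to 125 mm above the table, with free room on both sides: push it on its clamp -y side. x runs along the bar away from the hinge, z up.
- bar (a joint): Swing of the clamp bar, rad: 0 = over the mould and round the nut's stud, grows as it swings anticlockwise seen from above (its free end goes to clamp +y), stop at 1.75. Above 1.12 it covers nothing of the mould. Rubbing torque 0.22 N m, so it takes about 3 N on the rib and stays where it is left.
- mould_top: Loose upper half of the plaster mould, 150 mm across, 38 mm high, 0.9 kg, lying on the lower half under the bar, its top 96 mm above the table. Origin: centre of its underside.
- plug: Plaster stopper, 34 mm across and 40 mm high, standing on the clamp's board. Origin: centre of its foot. Not to be disturbed.
- loop_tool: Loop trimming tool, 135 mm long, 12 mm thick, lying on the clamp's board beside the mould. Origin: on its underside, near its middle. Not to be disturbed.
- bowl: Red plastic bowl, 160 mm across, 75 mm high. Origin: centre of its foot. Not to be disturbed.
- dish: White cast dish, 120 mm across, 40 mm high. Origin: centre of its foot. Not to be disturbed.
- squeeze_bottle: White bottle with black cap, 60 mm across, 150 mm high. Origin: centre of its foot. Not to be disturbed.
- rib_card: Square wooden rib with a hole, 85 x 85 x 6 mm, flat on the table. Origin: centre of its underside. Not to be disturbed.
- mallet: Wooden mallet lying on the table, 250 mm long, head 60 mm thick. Origin: under the middle of its head. Not to be disturbed.

How it is judged:
By the outcome, as a careful person would: the job done as asked, in the order asked, and still so for the second after the job is handed in, with the robot touching nothing.
It also fails if it takes over 61 s, if anything falls off the work surface, if the arm or the gripper's body presses on something with over 40 N, if the wrist force passes 120 N, or if a joint passes its speed limit or range.

### The arm

A 6-joint arm with a two-finger parallel gripper is mounted at the origin on the work surface. World frame = base frame: x ahead of the robot, y to its left, z up, the work surface at z = 0. Lengths are in m, angles in rad, forces in N, time in s.
With the tool pointing down it reaches from about 0.25 to 0.775 m from the base axis. Payload 4 kg.
Tool frame: the origin (TCP) lies midway between the tips of the shut fingers; the grasp point (between the pads) lies behind it (env.tcp_to_grasp is the z of the grasp point in the tool frame, in m); z points along the fingers, y is the direction in which the jaws open and shut (so a half turn about z gives the same grasp; the last joint's range is limited). The gripper opens to 94 mm and grips with 3 to 60 N. Pads are 16 mm wide; open, the fingers measure 119 mm over their backs; the gripper's body (75 mm by 177 mm) begins 78 mm behind the grasp point.
Start: joints at [-1.438, 0.087, 1.371, -0, 1.684, -0.103], TCP at [0.128, -0.535, 0.206] pointing down, gripper open.
Joint ranges: [-3.1, 3.1], [-0.76, 2.03], [0.27, 2.55], [-1.08, 4.22], [0.17, 2.65], [-2.57, 2.57]. Speed limits (rad/s): [2.79, 2.79, 3.14, 3.14, 3.14, 3.14].

### API

Orientations are given as a rotation vector (axis times angle).
In Python, from plant import env gives the robot as it stands. The module is installed in compiled form; this text tells all that it offers.
- The arm moves only by the tool arm_command, never from a script. Its arguments are lists of equal length, an entry for each row: "dp": the shift along the tool's x, y, z each as a share of 20 mm, from -1 to 1, a list of three; "twist": the turn about the tool's z as a share of 8 degrees, from -1 to 1; "hand": the closure, from -1 (fully open) to 1 (shut). A call has 1 to 5 rows; each row shifts and turns the commanded pose from where the row before left it, along the tool's axes as they then stand; what a row does not reach is not made up. A row lasts 1/8 s, in which the tool goes at most 62.5 mm and 10.7 degrees, less where a joint would pass 70% of its speed; a pose out of reach is approached as far as the arm can. A call with a number of a shift or a turn outside -1 to 1 is refused whole. A call with a gripper value outside its range is refused whole. The fingers move at their own pace and stop on an object; "newtons" is the grip in N (left out, the last holds). Time passes only in rows, so rows that do not move let the fingers close. It gives the time, the measured TCP pose, the force and the opening at its end, in the units of the state.
- env.get_state(): the state, without advancing time (a new reading comes with each control period).
- env.read_camera(name): name is "scene" or "top" or "wrist"; returns the picture (480x640x3 uint8, red, green, blue); there is no depth.
- env.calibration(name): a dict with "camera_matrix" (3x3 intrinsics, pixels), "extrinsics" (4x4, takes a point from world to camera coordinates). Camera axes: x right, y down, z forward; pixel columns grow to the right and rows downward; lengths in m; the calibration is good to about 2 mm. A picture is of the moment at which its call begins: read the wrist's pose just before it. calibration takes no time and is no camera call; for the wrist camera it gives the pose at the moment of the call.
- env.close_job(): hands the job in, once; it reports no verdict.
The state is a dict: "time_s": time; "q": joint angles; "dq": joint speeds; "joint_torque": joint torques, N m; "tcp_pos": TCP position; "ee_rot": TCP orientation; "ft_force": force on the tool from outside, world axes, zero at the start; "torque": the same for the moment, N m; "gripper_width": finger opening in m.
Only numpy, scipy, OpenCV 4.12 (cv2) and the standard library are available. Lean on these libraries where they do the work, as an engineer would, in place of code of your own. Each camera call takes 0.05 s, during which the arm holds its last target. There are 200 camera calls.

## Working session

There is one attempt and no reset: what is moved stays moved. The work goes in short steps, Python scripts to look and compute and a tool call to move; the robot and the scene stay as the last step left them, time stands still between calls to the robot, and variables do not carry over. Pictures are saved under pics/ and viewed, about 8 in all and at most 12, crops included, and the job is handed in when it is done.

Besides the shell and the picture viewer there is one more tool, called after "Emit:" by a JSON object that holds its "fn" and its "kwargs". arm_command: Moves the arm, as the interface text tells. Its arguments: {"type":"object","properties":{"dp":{"type":"array","items":{"type":"array","items":{"type":"number"}}},"twist":{"type":"array","items":{"type":"number"}},"hand":{"type":"array","items":{"type":"number"}},"newtons":{"type":"number"}},"required":["dp","twist","hand"]}

```bash
mkdir -p pics
python3 - <<'E'
from plant import env
import cv2, numpy as np
for n in("top","scene"):
    im=env.read_camera(n); cv2.imwrite(f"pics/{n}0.png",im[:,:,::-1])
    c=env.calibration(n); print(n,np.round(c["camera_matrix"],1).tolist(),np.round(c["extrinsics"],4).tolist())
s=env.get_state(); print(s["tcp_pos"],s["ee_rot"],s["gripper_width"],env.tcp_to_grasp,s["time_s"])
E
```

```text
top [[536.5, 0.0, 319.2], [0.0, 536.5, 237.7], [0.0, 0.0, 1.0]] [[0.0281, -0.9995, 0.0113, -0.0356], [-0.9922, -0.0293, -0.1212, 0.6325], [0.1215, -0.0078, -0.9926, 1.4551], [0.0, 0.0, 0.0, 1.0]]
scene [[461.0, 0.0, 315.6], [0.0, 461.0, 234.1], [0.0, 0.0, 1.0]] [[0.4065, 0.9135, 0.0152, -0.2516], [0.5172, -0.2164, -0.8281, -0.2421], [-0.7532, 0.3445, -0.5604, 1.4843], [0.0, 0.0, 0.0, 1.0]]
[ 0.12841907 -0.53429593  0.20443332] [-3.11784354e+00 -3.69296652e-01  5.11601088e-05] 0.09375663139445596 -0.0188 0.1
```

View pics/top0.png

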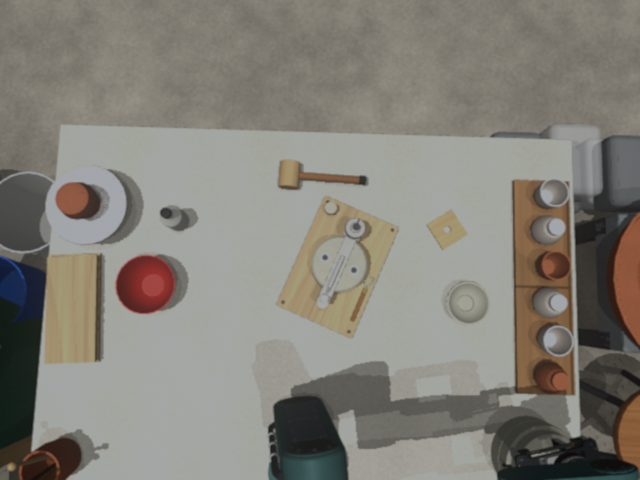

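View pics/scene0.png

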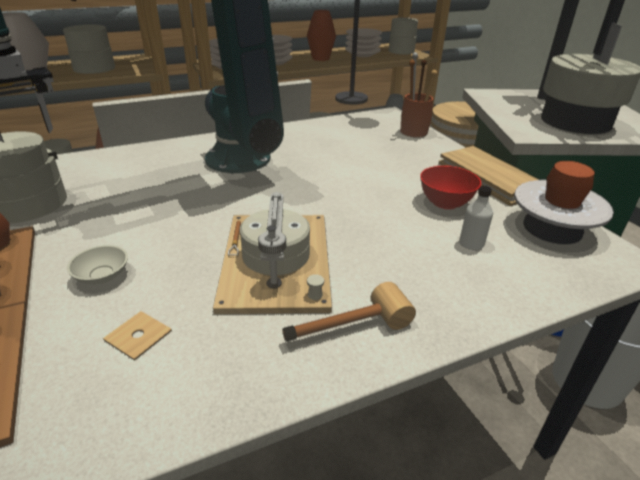

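The top view shows the nut near (357,228), the hinge near (323,299), the plug at (330,207) and the loop tool at (359,304). I'll enlarge this area and cast rays.

```bash
cat > h.py <<'E'
from plant import env
import cv2, numpy as np
from scipy.spatial.transform import Rotation as R
def ray(cal,uv,z):
    K,E=np.array(cal["camera_matrix"]),np.array(cal["extrinsics"])
    c=-E[:3,:3].T@E[:3,3]; d=E[:3,:3].T@np.linalg.solve(K,[uv[0],uv[1],1.]); return c+d*(z-c[2])/d[2]
def proj(cal,p):
    q=cal["extrinsics"]@np.r_[p,1]; q=cal["camera_matrix"]@q[:3]; return q[:2]/q[2]
E
python3 - <<'E'
from h import *
c=env.calibration("top"); im=cv2.imread("pics/top0.png")
a=cv2.resize(im[190:290,290:400],None,fx=7,fy=6.0,interpolation=cv2.INTER_CUBIC)
a=cv2.resize(im[190:320,295:400],None,fx=4.6,fy=4.6,interpolation=cv2.INTER_CUBIC)
cv2.imwrite("pics/topc.png",a)
for uv,z in [((325,197),.018),((398,229),.018),((350,337),.018),((277,303),.018),((357,228),.133),((323,299),.117),((330,207),.058)]: print(uv,ray(c,uv,z).round(4))
E
```

```text
(325, 197) [ 0.753  -0.0307  0.018 ]
(398, 229) [ 0.6671 -0.24    0.018 ]
(350, 337) [ 0.362  -0.1103  0.018 ]
(277, 303) [0.4495 0.0946 0.018 ]
(357, 228) [ 0.6501 -0.1147  0.133 ]
(323, 299) [ 0.4633 -0.0311  0.117 ]
(330, 207) [ 0.7173 -0.0446  0.058 ]
```

View pics/topc.png

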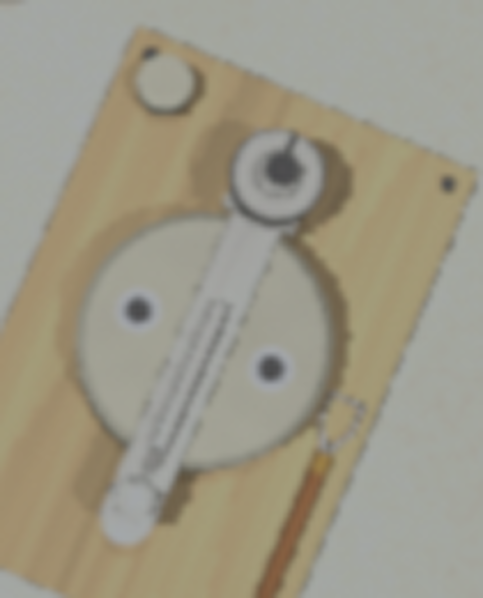

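The nut axis is at about (0.651,-0.111) and the clamp yaw about -22.7°. I'll shut the fingers and turn the tool x axis onto clamp x, which is about 36° about tool z.

Emit:
{"fn": "arm_command", "kwargs": {"dp": [[0,0,0],[0,0,0],[0,0,0],[0,0,0],[0,0,0]], "twist": [0.91,0.91,0.91,0.91,0.91], "hand": [1,1,1,1,1], "newtons": 20}}

```text
time_s: 0.72
tcp_pos: [0.1284, -0.5345, 0.2048]
ee_rot: [-3.077, 0.63, 0.001]
ft_force: [-0.0, 0.1, 0.0]
gripper_width: 0.0473
```

```bash
cat >> h.py <<'E'
NUT=np.array([.651,-.111]); YAW=-22.75
def rel(verbose=True,tgt=None):
    s=env.get_state(); M=R.from_rotvec(s["ee_rot"]).as_matrix(); p=np.array(s["tcp_pos"])
    yaw=np.degrees(np.arctan2(M[1,0],M[0,0]))
    a=np.radians(YAW); d=p[:2]-NUT; c=np.array([[np.cos(a),np.sin(a)],[-np.sin(a),np.cos(a)]])@d
    print("t",round(s["time_s"],2),"yaw",yaw.round(1),"p",p.round(4),"clamp-rel nut mm",(c*1e3).round(1),"F",np.round(s["ft_force"],1),"w",round(s["gripper_width"],4),"q",np.round(s["q"],2))
    if tgt is not None: print("rows of 20mm tool:",(M.T@(np.array(tgt)-p)/.02).round(2))
E
python3 - <<'E'
from h import *
a=np.radians(YAW); t=NUT+.07*np.array([np.sin(a),-np.cos(a)])
rel(tgt=[*t,.206])
E
```

```text
t 0.72 yaw -23.1 p [ 0.1284 -0.5345  0.2048] clamp-rel nut mm [-318.1 -592.6] F [-0.   0.1  0. ] w 0.0473 q [-1.44  0.09  1.37 -0.    1.68  0.54]
rows of 20mm tool: [ 15.73 -26.23  -0.04]
```

Emit:
{"fn": "arm_command", "kwargs": {"dp": [[0.6,-1,0],[0.6,-1,0],[0.6,-1,0],[0.6,-1,0],[0.6,-1,0]], "twist": [0,0,0,0,0], "hand": [1,1,1,1,1]}}

```text
time_s: 1.35
tcp_pos: [0.2231, -0.4652, 0.2049]
ee_rot: [-3.078, 0.623, 0.001]
ft_force: [-0.5, -0.3, 0.3]
gripper_width: 0.0006
```

Emit:
{"fn": "arm_command", "kwargs": {"dp": [[0.6,-1,0],[0.6,-1,0],[0.6,-1,0],[0.6,-1,0],[0.6,-1,0]], "twist": [0,0,0,0,0], "hand": [1,1,1,1,1]}}

```text
time_s: 1.98
tcp_pos: [0.3172, -0.3964, 0.2049]
ee_rot: [-3.078, 0.623, 0.001]
ft_force: [0.4, -0.7, 0.9]
gripper_width: 0.0004
```

Emit:
{"fn": "arm_command", "kwargs": {"dp": [[0.6,-1,0],[0.6,-1,0],[0.6,-1,0],[0.6,-1,0],[0.6,-1,0]], "twist": [0,0,0,0,0], "hand": [1,1,1,1,1]}}

```text
time_s: 2.6
tcp_pos: [0.4114, -0.3277, 0.2048]
ee_rot: [-3.079, 0.623, 0.002]
ft_force: [0.2, 1.0, 0.3]
gripper_width: 0.0004
```

Emit:
{"fn": "arm_command", "kwargs": {"dp": [[0.6,-1,0],[0.6,-1,0],[0.6,-1,0],[0.6,-1,0],[0.6,-1,0]], "twist": [0,0,0,0,0], "hand": [1,1,1,1,1]}}

```text
time_s: 3.22
tcp_pos: [0.5055, -0.259, 0.2047]
ee_rot: [-3.079, 0.623, 0.002]
ft_force: [-0.2, 1.2, -0.7]
gripper_width: 0.0
```

Emit:
{"fn": "arm_command", "kwargs": {"dp": [[0.65,-1,0],[0.65,-1,0],[0.65,-1,0],[0.65,-1,0],[0,0,0]], "twist": [0,0,0,0,0], "hand": [1,1,1,1,1]}}

```text
time_s: 3.85
tcp_pos: [0.5852, -0.205, 0.2048]
ee_rot: [-3.08, 0.62, 0.001]
ft_force: [-0.1, -0.4, 0.1]
gripper_width: 0.0002
```

Run:
```python
from h import *
rel()
c=env.calibration("wrist"); im=env.read_camera("wrist"); cv2.imwrite("pics/w1.png",im[:,:,::-1])
np.savez("w1.npz",**c)
print(proj(c,[*NUT,.133]),proj(c,[*NUT,.156]))
p=np.array(env.get_state()["tcp_pos"]);print("tcp px",proj(c,p))
```

```text
t 3.85 yaw -22.8 p [ 0.5852 -0.205   0.2048] clamp-rel nut mm [ -24.3 -112.1] F [-0.1 -0.4  0.1] w 0.0002 q [-0.43  0.25  1.19 -0.    1.71  1.54]
[145.47685908 214.27214615] [128.66624116 223.80768542]
tcp px [329.03699471 301.1565672 ]
```

View pics/w1.png

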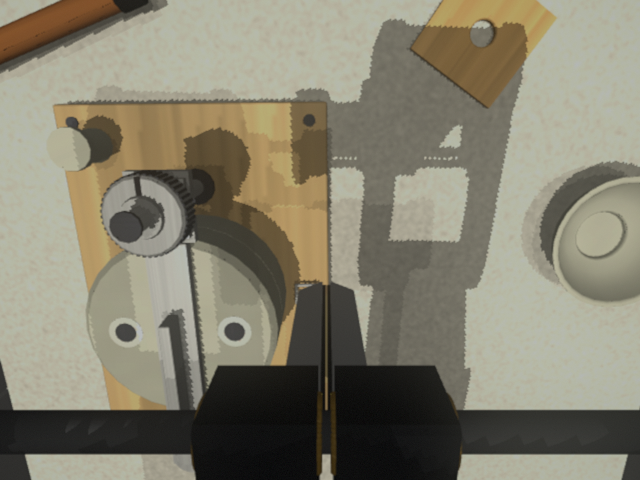

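The nut's top centre shows at about (145,215), against a predicted (145.5,214.3), so the estimate is good. The groove points along clamp +x, so the nut is tight. I'll descend on the clamp -y side to z of about 0.117.

Emit:
{"fn": "arm_command", "kwargs": {"dp": [[0.24,-0.5,0.9],[0.24,-0.5,0.9],[0.24,-0.5,0.9],[0.24,-0.5,0.85],[0.24,-0.5,0.85]], "twist": [0,0,0,0,0], "hand": [1,1,1,1,1]}}

```text
time_s: 4.53
tcp_pos: [0.6261, -0.1688, 0.1159]
ee_rot: [-3.079, 0.623, 0.001]
ft_force: [0.1, -0.1, -0.6]
gripper_width: 0.0004
```

Emit:
{"fn": "arm_command", "kwargs": {"dp": [[0,0,0],[0,-0.35,0],[0,-0.25,0],[0,-0.2,0],[0,-0.15,0]], "twist": [0,0,0,0,0], "hand": [1,1,1,1,1]}}

```text
time_s: 5.15
tcp_pos: [0.6334, -0.1518, 0.118]
ee_rot: [3.079, -0.623, 0.001]
ft_force: [0.6, -0.4, 0.8]
gripper_width: 0.0007
```

```bash
python3 -c "
from h import *
rel()"
```

```text
t 5.15 yaw -22.9 p [ 0.6334 -0.1518  0.118 ] clamp-rel nut mm [ -0.5 -44.4] F [ 0.6 -0.4  0.8] w 0.0007 q [-0.32  0.34  1.24 -0.    1.56  1.65]
```

Emit:
{"fn": "arm_command", "kwargs": {"dp": [[0,-0.1,0],[0,-0.1,0],[0,-0.05,0]], "twist": [0,0,0], "hand": [1,1,1]}}

```text
time_s: 5.52
tcp_pos: [0.6351, -0.1473, 0.1175]
ee_rot: [3.079, -0.623, -0.0]
ft_force: [0.1, -0.5, -0.5]
gripper_width: 0.0004
```

Emit:
{"fn": "arm_command", "kwargs": {"dp": [[0,-0.05,0],[0,-0.05,0]], "twist": [0,0], "hand": [1,1]}}

```text
time_s: 5.78
tcp_pos: [0.6359, -0.1455, 0.1175]
ee_rot: [3.079, -0.624, 0.0]
ft_force: [-0.3, 0.3, 0.3]
gripper_width: 0.0002
```

Emit:
{"fn": "arm_command", "kwargs": {"dp": [[0,-0.05,0],[0,-0.05,0]], "twist": [0,0], "hand": [1,1]}}

```text
time_s: 6.02
tcp_pos: [0.636, -0.1452, 0.1175]
ee_rot: [3.076, -0.624, -0.001]
ft_force: [-2.6, -5.4, 0.5]
gripper_width: 0.0005
```

```bash
python3 -c "
from h import *
rel()"
```

```text
t 6.03 yaw -22.9 p [ 0.636  -0.1452  0.1175] clamp-rel nut mm [ -0.6 -37.4] F [-2.6 -5.4  0.5] w 0.0005 q [-0.31  0.34  1.24 -0.    1.56  1.66]
```

Contact is at a 37.4 mm offset with about 6 N for about 1.6 mm of command depth, so stiffness is near 3.7 N/mm. I'll roll round with the orientation fixed. The tool path is a rounded rectangle, and the nut turns path length / 27 mm.

```bash
cat >> h.py <<'E'
def path(s,a=8.,b=10.4,r=27.,dep=1.6):
    # TCP rel nut (clamp axes, mm); s = rolled length from (0,-b-r), anticlockwise
    q=np.pi*r/2; seg=[("x",a),("c",q),("y",2*b),("c",q),("x",2*a),("c",q),("y",2*b),("c",q),("x",a)]
    s%=sum(l for _,l in seg); sg=[(1,-1),(1,1),(-1,1),(-1,-1)]; 
    k=0; th=-np.pi/2; rc=r-dep; c=np.array([0.,-b])
    for t,l in seg:
        f=min(s,l)
        d=np.array([-np.sin(th),np.cos(th)])
        if t=="c": th+=f/r
        else: c=c+d*f
        s-=f
        if s<=0: break
    return c+rc*np.array([np.cos(th),np.sin(th)]),th
def rows(s0,n,ds,cmd,**kw):
    for i in range(1,n+1):
        p,_=path(s0+i*ds,**kw); d=(p-cmd)/20; print([round(d[0],2),round(-d[1],2),0],end=", "); cmd=cmd+20*np.round(d,2)
    print("\ncmd",cmd.round(2))
E
python3 -c "
from h import *
rows(0,5,6,np.array([-.6,-35.8]))
rows(30,5,9,path(30)[0])"
```

```text
[np.float64(0.33), np.float64(-0.0), 0], [np.float64(0.29), np.float64(-0.01), 0], [np.float64(0.27), np.float64(-0.08), 0], [np.float64(0.25), np.float64(-0.13), 0], [np.float64(0.21), np.float64(-0.18), 0], 
cmd [ 26.4 -27.8]
[np.float64(0.23), np.float64(-0.35), 0], [np.float64(0.11), np.float64(-0.41), 0], [np.float64(0.01), np.float64(-0.44), 0], [np.float64(-0.0), np.float64(-0.45), 0], [np.float64(-0.02), np.float64(-0.44), 0], 
cmd [33.08 13.98]
```

Emit:
{"fn": "arm_command", "kwargs": {"dp": [[0.33,0,0],[0.29,-0.01,0],[0.27,-0.08,0],[0.25,-0.13,0],[0.21,-0.18,0]], "twist": [0,0,0,0,0], "hand": [1,1,1,1,1]}}

```text
time_s: 6.65
tcp_pos: [0.6654, -0.1472, 0.1178]
ee_rot: [3.078, -0.624, 0.002]
ft_force: [-1.3, -3.2, 1.9]
gripper_width: 0.0005
```

```bash
python3 -c "
from h import *
rel(); F=np.array(env.get_state()['ft_force'])[:2];a=np.radians(YAW); Fc=np.array([[np.cos(a),np.sin(a)],[-np.sin(a),np.cos(a)]])@F
p,th=path(30);n=np.array([np.cos(th),np.sin(th)]); print(p,'Fn',Fc@n,'Ft',Fc@[-n[1],n[0]])"
```

```text
t 6.65 yaw -22.9 p [ 0.6654 -0.1472  0.1178] clamp-rel nut mm [ 27.3 -27.8] F [-1.3 -3.2  1.9] w 0.0005 q [-0.3   0.41  1.15 -0.    1.58  1.67]
[ 26.48100377 -27.8244799 ] Fn 2.4030509613374846 Ft -2.464052038866252
```

```bash
cat >> h.py <<'E'
def st(s,**kw):
    rel(); F=np.array(env.get_state()['ft_force'])[:2];a=np.radians(YAW); Fc=np.array([[np.cos(a),np.sin(a)],[-np.sin(a),np.cos(a)]])@F
    th=path(s)[1];n=np.array([np.cos(th),np.sin(th)]); print('Fn',(Fc@n).round(1),'Ft',(Fc@[-n[1],n[0]]).round(1))
E
python3 -c "
from h import *
rows(30,5,8,np.array([26.4,-27.8]),dep=2.6)"
```

```text
[np.float64(0.17), np.float64(-0.33), 0], [np.float64(0.11), np.float64(-0.34), 0], [np.float64(0.02), np.float64(-0.38), 0], [np.float64(0.0), np.float64(-0.4), 0], [np.float64(0.0), np.float64(-0.4), 0], 
cmd [32.4  9.2]
```

Emit:
{"fn": "arm_command", "kwargs": {"dp": [[0.17,-0.33,0],[0.11,-0.34,0],[0.02,-0.38,0],[0,-0.4,0],[0,-0.4,0]], "twist": [0,0,0,0,0], "hand": [1,1,1,1,1]}}

```text
time_s: 7.28
tcp_pos: [0.6867, -0.1147, 0.1187]
ee_rot: [3.079, -0.623, 0.008]
ft_force: [3.4, -5.3, 2.8]
gripper_width: 0.0007
```

```bash
python3 -c "
from h import *
st(70)
rows(70,5,8,np.array([32.4,9.2]),dep=2.6)"
```

```text
t 7.28 yaw -22.9 p [ 0.6867 -0.1147  0.1187] clamp-rel nut mm [34.3 10.4] F [ 3.4 -5.3  2.8] w 0.0007 q [-0.25  0.44  1.11  0.    1.59  1.72]
Fn 5.2 Ft -3.6
[np.float64(-0.04), np.float64(-0.36), 0], [np.float64(-0.14), np.float64(-0.34), 0], [np.float64(-0.23), np.float64(-0.27), 0], [np.float64(-0.3), np.float64(-0.2), 0], [np.float64(-0.35), np.float64(-0.1), 0], 
cmd [11.2 34.6]
```

Emit:
{"fn": "arm_command", "kwargs": {"dp": [[-0.04,-0.36,0],[-0.14,-0.34,0],[-0.23,-0.27,0],[-0.3,-0.2,0],[-0.35,-0.1,0]], "twist": [0,0,0,0,0], "hand": [1,1,1,1,1]}}

```text
time_s: 7.9
tcp_pos: [0.6784, -0.0792, 0.1192]
ee_rot: [-3.073, 0.617, -0.012]
ft_force: [6.5, 3.4, 3.3]
gripper_width: 0.0004
```

```bash
python3 -c "
from h import *
st(110)
rows(110,5,8,np.array([11.2,34.6]),dep=2.6)"
```

```text
t 7.9 yaw -22.7 p [ 0.6784 -0.0792  0.1192] clamp-rel nut mm [13.  39.9] F [6.5 3.4 3.3] w 0.0004 q [-0.2   0.4   1.16  0.01  1.57  1.76]
Fn 6.2 Ft -3.9
[np.float64(-0.38), np.float64(-0.01), 0], [np.float64(-0.4), np.float64(0.0), 0], [np.float64(-0.38), np.float64(0.02), 0], [np.float64(-0.34), np.float64(0.11), 0], [np.float64(-0.3), np.float64(0.2), 0], 
cmd [-24.8  28.2]
```

```bash
cat >> h.py <<'E'
C0=np.array([0,1.3])
def plan(s,n=5,ds=8.,dep=2.0,k=3.7,a=7.5,b=11.7):
    st(s)
    g=env.get_state(); al=np.radians(YAW); Rm=np.array([[np.cos(al),np.sin(al)],[-np.sin(al),np.cos(al)]])
    m=Rm@(np.array(g["tcp_pos"])[:2]-NUT)*1e3-C0; F=Rm@np.array(g["ft_force"])[:2]
    ss=np.arange(0,300,.5); P=np.array([path(x,a=a,b=b,dep=0)[0] for x in ss]); i=np.argmin(np.hypot(*(P-m).T)); s0=ss[i]
    cmd=m-F/k; print("s from pos",s0,"gap",np.linalg.norm(P[i]-m).round(2),"cmd",cmd.round(1))
    o=[]
    for j in range(1,n+1):
        d=np.round((path(s0+j*ds,a=a,b=b,dep=dep)[0]-cmd)/20,2); o.append([float(d[0]),float(-d[1]),0]); cmd=cmd+20*d
    print(o)
E
python3 -c "
from h import *
plan(110)"
```

```text
t 7.9 yaw -22.7 p [ 0.6784 -0.0792  0.1192] clamp-rel nut mm [13.  39.9] F [6.5 3.4 3.3] w 0.0004 q [-0.2   0.4   1.16  0.01  1.57  1.76]
Fn 6.2 Ft -3.9
s from pos 110.5 gap 0.51 cmd [11.7 37.1]
[[-0.35, 0.02, 0], [-0.4, -0.0, 0], [-0.38, 0.01, 0], [-0.36, 0.11, 0], [-0.31, 0.2, 0]]
```

Emit:
{"fn": "arm_command", "kwargs": {"dp": [[-0.35,0.02,0],[-0.4,0,0],[-0.38,0.01,0],[-0.36,0.11,0],[-0.31,0.2,0]], "twist": [0,0,0,0,0], "hand": [1,1,1,1,1]}}

```text
time_s: 8.52
tcp_pos: [0.6412, -0.068, 0.1197]
ee_rot: [-3.069, 0.613, -0.006]
ft_force: [1.1, 9.8, 6.9]
gripper_width: 0.0003
```

```bash
python3 -c "
from h import *
plan(150)"
```

```text
t 8.53 yaw -22.6 p [ 0.6412 -0.068   0.1197] clamp-rel nut mm [-25.7  35.9] F [1.1 9.8 6.9] w 0.0003 q [-0.2   0.32  1.26  0.01  1.55  1.76]
Fn 8.8 Ft -4.4
s from pos 149.0 gap 2.2 cmd [-24.9  32. ]
[[-0.16, 0.31, 0], [-0.16, 0.33, 0], [-0.06, 0.37, 0], [0.0, 0.4, 0], [0.0, 0.4, 0]]
```

Emit:
{"fn": "arm_command", "kwargs": {"dp": [[-0.14,0.3,-0.02],[-0.14,0.33,-0.02],[-0.06,0.37,-0.01],[0,0.4,-0.01],[0,0.4,-0.01]], "twist": [0,0,0,0,0], "hand": [1,1,1,1,1]}}

```text
time_s: 9.15
tcp_pos: [0.6145, -0.0992, 0.1203]
ee_rot: [-3.071, 0.615, 0.019]
ft_force: [-13.5, 8.6, 13.1]
gripper_width: 0.0006
```

Run:
```python
from h import *
plan(190)
def look(name):
    c=env.calibration("wrist"); im=env.read_camera("wrist"); u,v=proj(c,[*NUT,.138]); print(u,v)
    ax=np.array([np.cos(np.radians(YAW)),np.sin(np.radians(YAW))])
    print("+x px",proj(c,[*(NUT+.0195*ax),.138])-[u,v])
    cv2.imwrite(name,cv2.resize(im[:,:,::-1],None,fx=1,fy=1))
look("pics/w2.png")
```

```text
t 9.15 yaw -22.6 p [ 0.6145 -0.0992  0.1203] clamp-rel nut mm [-38.2  -3.2] F [-13.5   8.6  13.1] w 0.0006 q [-0.26  0.29  1.31  0.01  1.56  1.71]
Fn 15.7 Ft -2.7
s from pos 189.5 gap 3.69 cmd [-33.9  -5.3]
[[0.07, 0.37, 0], [0.07, 0.36, 0], [0.17, 0.33, 0], [0.26, 0.26, 0], [0.32, 0.18, 0]]
318.946580278742 233.46602398739557
+x px [ -0.17716492 -47.98634631]
```

View pics/w2.png

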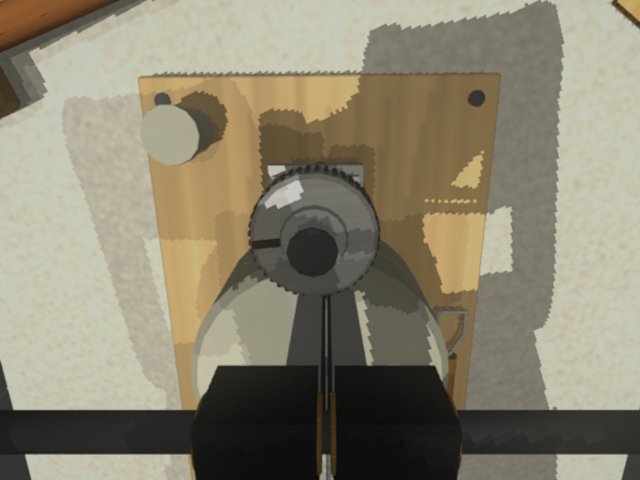

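The groove is at (258,243) with the nut centre near (315,232). That is only about 101°, so much of the roll slipped. The effective centre is also offset by about (-1.9,+1.3) mm. I'll refit, press a little more, raise the tip to shed the vertical force, and measure the groove automatically.

```bash
cat >> h.py <<'E'
C0=np.array([-1.9,1.3])
def groove(deg,dc=(0.,2.0)):
    c=env.calibration("wrist"); im=cv2.cvtColor(env.read_camera("wrist"),cv2.COLOR_RGB2GRAY)
    al=np.radians(YAW); ex=np.array([np.cos(al),np.sin(al)]); ey=np.array([-ex[1],ex[0]]); z=.133+.004*deg/360
    A=np.arange(0,360,2); v=[]
    for a in np.radians(A):
        q=[proj(c,[*(NUT+ex*(dc[0]+r*np.cos(a))*1e-3+ey*(dc[1]+r*np.sin(a))*1e-3),z]) for r in (18,19.5,21,22.5)]
        v.append(np.mean([im[int(round(min(max(y,0),479))),int(round(min(max(x,0),639)))] for x,y in q]))
    v=np.array(v); w=np.minimum(np.roll(v,8),np.roll(v,-8))-v
    o=np.argsort(-w)[:6]; print("groove cand",[(int(A[i]),int(w[i])) for i in o])
E
python3 -c "
from h import *
groove(100)
plan(190,dep=2.8,a=9.2,ds=8)"
```

```text
groove cand [(110, 50), (106, 49), (108, 49), (112, 46), (104, 34), (114, 30)]
t 9.25 yaw -22.7 p [ 0.614  -0.1004  0.1204] clamp-rel nut mm [-38.2  -4.5] F [-14.    7.6  13.3] w 0.0005 q [-0.26  0.29  1.31  0.01  1.56  1.71]
Fn 15.8 Ft -1.6
s from pos 196.0 gap 0.25 cmd [-32.   -6.3]
[[-0.06, 0.38, 0], [0.08, 0.35, 0], [0.18, 0.3, 0], [0.26, 0.25, 0], [0.33, 0.15, 0]]
```

Emit:
{"fn": "arm_command", "kwargs": {"dp": [[-0.06,0.38,-0.04],[0.08,0.35,-0.03],[0.18,0.3,-0.02],[0.26,0.25,-0.01],[0.33,0.15,-0.01]], "twist": [0,0,0,0,0], "hand": [1,1,1,1,1]}}

```text
time_s: 9.88
tcp_pos: [0.6199, -0.1372, 0.1209]
ee_rot: [-3.079, 0.622, 0.01]
ft_force: [-4.3, -2.5, 2.7]
gripper_width: 0.0001
```

```bash
python3 -c "
from h import *
groove(180)
plan(236,dep=2.8,a=9.2,ds=8)"
```

```text
groove cand [(186, 12), (188, 11), (190, 11), (184, 6), (154, 3), (158, 2)]
t 9.93 yaw -22.9 p [ 0.621  -0.138   0.1209] clamp-rel nut mm [-17.2 -36.5] F [-3.7 -3.3  3.2] w 0.0002 q [-0.31  0.31  1.28  0.    1.56  1.66]
Fn 4.4 Ft -2.1
s from pos 238.0 gap 0.23 cmd [-14.8 -36.6]
[[0.38, -0.04, 0], [0.4, 0.0, 0], [0.4, 0.0, 0], [0.35, -0.04, 0], [0.33, -0.15, 0]]
```

Run:
```python
from h import *
c=env.calibration("wrist"); im=env.read_camera("wrist")[:,:,::-1].copy(); np.savez("w3.npz",**c); cv2.imwrite("pics/w3raw.png",im)
g=cv2.cvtColor(im,cv2.COLOR_BGR2GRAY); u,v=proj(c,[*NUT,.156])
x0,y0=int(u)-90,int(v)-110
sub=cv2.resize(im[y0:y0+180,x0:x0+180],None,fx=3.3,fy=3.3,interpolation=cv2.INTER_CUBIC)
# stud disc
m=((g<60)*255).astype(np.uint8); n,l,s,cc=cv2.connectedComponentsWithStats(m)
for i in range(1,n):
    if 150<s[i,4]<4000 and np.hypot(*(cc[i]-[u,v]))<60: print("stud?",s[i],cc[i],"pred",u,v,"ray",ray(c,cc[i],.156)[:2])
print("px/mm",np.linalg.norm(proj(c,[*NUT+[.01,0],.156])-[u,v])/10)
for z in(.135,.139):
    print(z,proj(c,[*NUT,z]),np.linalg.norm(proj(c,[*NUT+[.027,0],z])-proj(c,[*NUT,z])), "crop origin",x0,y0)
cv2.imwrite("pics/w3.png",sub)
```

```text
stud? [ 201  280   58   59 1951] [227.89800103 304.75499744] pred 230.5250341711266 299.1612354624233 ray [ 0.64930528 -0.10903203]
px/mm 2.566411698377009
0.135 [241.26598227 277.88482466] 63.59667839844229 crop origin 140 189
0.139 [239.41084356 281.55961137] 64.94795050490701 crop origin 140 189
```

View pics/w3.png

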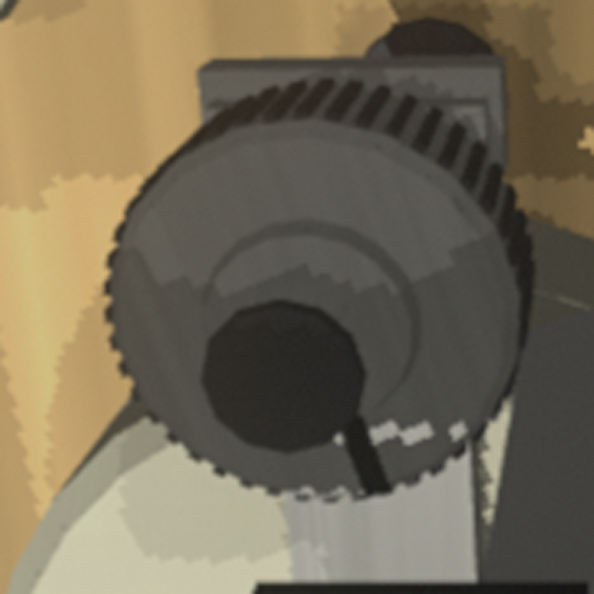

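The keeper disc is at (284,376) in the crop and the nut top disc at (316,308). Their parallax puts the nut top at about 0.1355 m, so it has turned about half a turn (~195°), and the true centre is (-1.8,+1.8) mm from my first estimate. The last section rolled without slip, so I'll continue with the better centre.

```bash
sed -i 's/dc=(0.,2.0)/dc=(-1.8,1.8)/' h.py; echo 'C0=np.array([-1.8,1.5])' >> h.py; python3 -c "
from h import *
groove(195)
plan(236,dep=2.4,a=9.2,ds=9)"
```

```text
groove cand [(192, 31), (194, 30), (190, 28), (188, 26), (150, 6), (154, 4)]
t 10.03 yaw -22.9 p [ 0.621  -0.138   0.1209] clamp-rel nut mm [-17.3 -36.5] F [-4.7 -3.7  2.6] w 0.0004 q [-0.31  0.31  1.28 -0.    1.56  1.66]
Fn 5.2 Ft -2.9
s from pos 237.5 gap 0.25 cmd [-14.7 -36.6]
[[0.4, -0.02, 0], [0.45, 0.0, 0], [0.44, 0.0, 0], [0.39, -0.1, 0], [0.35, -0.22, 0]]
```

Emit:
{"fn": "arm_command", "kwargs": {"dp": [[0.4,-0.02,-0.01],[0.45,0,-0.01],[0.44,0,-0.01],[0.39,-0.1,-0.01],[0.35,-0.22,-0.01]], "twist": [0,0,0,0,0], "hand": [1,1,1,1,1]}}

```text
time_s: 10.65
tcp_pos: [0.662, -0.1487, 0.122]
ee_rot: [3.078, -0.624, -0.002]
ft_force: [-1.6, -3.3, 1.7]
gripper_width: 0.0005
```

```bash
python3 -c "
from h import *
groove(290)
plan(30,dep=2.4,a=9.2,ds=9)"
```

```text
groove cand [(214, 2), (336, 2), (338, 2), (182, 1), (206, 1), (324, 1)]
t 10.7 yaw -22.9 p [ 0.6633 -0.1481  0.1219] clamp-rel nut mm [ 25.7 -29.4] F [-0.1 -5.1  1.4] w 0.0003 q [-0.3   0.4   1.15 -0.    1.58  1.67]
Fn 4.6 Ft -2.1
s from pos 283.0 gap 0.48 cmd [ 26.9 -29.7]
[[0.21, -0.33, 0], [0.12, -0.39, 0], [0.01, -0.44, 0], [0.0, -0.45, 0], [0.0, -0.45, 0]]
```

Emit:
{"fn": "arm_command", "kwargs": {"dp": [[0.18,-0.33,-0.01],[0.1,-0.39,-0.01],[0,-0.44,-0.01],[0,-0.45,-0.01],[0,-0.45,-0.01]], "twist": [0,0,0,0,0], "hand": [1,1,1,1,1]}}

```text
time_s: 11.32
tcp_pos: [0.6871, -0.113, 0.1233]
ee_rot: [3.078, -0.623, 0.014]
ft_force: [7.4, -7.0, -2.8]
gripper_width: 0.0007
```

```bash
python3 -c "
from h import *
groove(380)
plan(72,dep=2.4,a=9.2,ds=9)"
```

```text
groove cand [(32, 32), (34, 31), (30, 27), (36, 17), (28, 16), (38, 13)]
t 11.38 yaw -22.8 p [ 0.6877 -0.1115  0.1234] clamp-rel nut mm [34.  13.8] F [ 9.6 -3.1 -1.8] w 0.0004 q [-0.24  0.43  1.11  0.    1.59  1.73]
Fn 10.1 Ft 0.5
s from pos 75.5 gap 0.41 cmd [33.1 12. ]
[[-0.04, -0.41, 0], [-0.2, -0.35, 0], [-0.31, -0.27, 0], [-0.38, -0.15, 0], [-0.42, -0.03, 0]]
```

The groove reads 33°, i.e. 393° or, if the first lap had not really slipped, 753°. I'll back off toward clamp -y for an oblique view of the nut's height to settle the whole turns.

Emit:
{"fn": "arm_command", "kwargs": {"dp": [[0.8,0,-0.5],[0.5,0.8,-0.5],[0,1,0],[0,1,0],[0,1,0]], "twist": [0,0,0,0,0], "hand": [1,1,1,1,1]}}

```text
time_s: 12.0
tcp_pos: [0.6765, -0.194, 0.1426]
ee_rot: [-3.079, 0.625, 0.002]
ft_force: [-0.3, -0.1, -0.1]
gripper_width: 0.0007
```

Emit:
{"fn": "arm_command", "kwargs": {"dp": [[0,1,0.5],[0,1,0.5],[0,0.5,0],[0,0,0]], "twist": [0,0,0,0], "hand": [1,1,1,1]}}

```text
time_s: 12.5
tcp_pos: [0.6581, -0.2394, 0.1228]
ee_rot: [-3.078, 0.625, 0.0]
ft_force: [0.2, 0.8, 0.1]
gripper_width: 0.0002
```

Run:
```python
from h import *
rel()
al=np.radians(YAW); ex=np.array([np.cos(al),np.sin(al)]); ey=np.array([-ex[1],ex[0]])
N=NUT+(-1.8*ex+1.8*ey)*1e-3
c=env.calibration("wrist"); im=env.read_camera("wrist")[:,:,::-1].copy(); cv2.imwrite("pics/w4raw.png",im)
for z in(.156,.105,.133,.1374,.1414,.1154,.1194): print(z,proj(c,[*N,z]).round(1))
u,v=proj(c,[*N,.138]); x0,y0=max(0,int(u)-80),max(0,int(v)-80)
S=4; sub=cv2.resize(im[y0:y0+145,x0:x0+160],None,fx=S,fy=S,interpolation=cv2.INTER_CUBIC)
A=np.linspace(0,2*np.pi,60)
for z,col in((.1374,(0,0,255)),(.1414,(0,255,0))):
    q=np.array([(proj(c,[*(N+.027*(ex*np.cos(a)+ey*np.sin(a))),z])-[x0,y0])*S for a in A]).astype(int)
    for p in q: cv2.circle(sub,tuple(map(int,p)),1,col,-1)
print("stud pred crop",(proj(c,[*N,.156])-[x0,y0])*S)
cv2.imwrite("pics/w4.png",sub)
```

```text
t 12.5 yaw -23.0 p [ 0.6581 -0.2394  0.1228] clamp-rel nut mm [  56.1 -115.6] F [0.2 0.8 0.1] w 0.0002 q [-0.43  0.45  1.09  0.    1.61  1.54]
0.156 [ 57.7 455.7]
0.105 [114.5 383. ]
0.133 [ 86.7 418.6]
0.1374 [ 81.7 425.1]
0.1414 [ 76.9 431.2]
0.1154 [105.  395.2]
0.1194 [101.1 400.2]
stud pred crop [230.8578798 442.9492341]
```

View pics/w4.png

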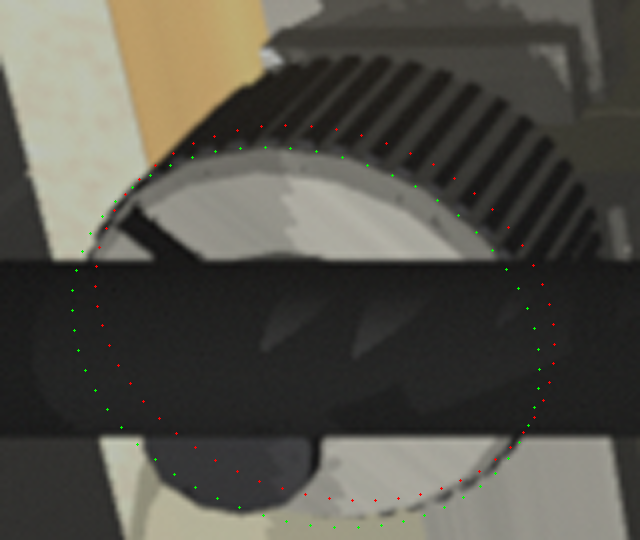

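Run:
```python
from h import *
from scipy.optimize import least_squares
al=np.radians(YAW); ex=np.array([np.cos(al),np.sin(al)]); ey=np.array([-ex[1],ex[0]])
c=env.calibration("wrist"); w1=dict(np.load("w1.npz")); A=np.linspace(0,2*np.pi,721)
N=NUT+(-1.8*ex+1.8*ey)*1e-3; x0,y0=max(0,int(proj(c,[*N,.138])[0])-80),int(proj(c,[*N,.138])[1])-80
circ=lambda N,z,r:np.array([(proj(c,[*(N+r*(ex*np.cos(a)+ey*np.sin(a))),z])-[x0,y0])*4 for a in A])
# crop points read by eye: upper edge of top face rim, lower edge of top rim, rim underside upper edge, keeper disc lower edge
obs_top=[(265,148),(400,195),(500,258),(360,517),(520,430)]; obs_bot=[(350,57),(450,75),(530,140),(590,210)]; disc=[(240,513),(160,480),(310,480)]
def res(v,withdisc=True):
    n=v[:2]; z=v[2]; o=[]
    for pts,zz,r in((obs_top,z,.027),(obs_bot,z-.022,.027))+(((disc,.156,.0095),) if withdisc else ()):
        C=circ(n,zz,r); o+=[np.min(np.hypot(*(C-p).T)) for p in pts]
    return np.array(o)
for wd in(True,False):
  for z0 in(.1374,.1414):
    f=least_squares(lambda d:res([N[0]+d[0]/1e3,N[1]+d[1]/1e3,z0],wd),[0,0],diff_step=.01,x_scale=1); print(wd,z0,"rms px",(np.sqrt(np.mean(f.fun**2))/4).round(2),f.x.round(2),(f.fun/4).round(1))
print("w1 blobs")
g=cv2.imread("pics/w1.png",0); m=((g<75)*255).astype(np.uint8); n,l,s,cc=cv2.connectedComponentsWithStats(m[180:260,90:200])
print([(cc[i]+[90,180],s[i]) for i in range(1,n) if s[i,4]>200], proj(w1,[*N,.156]),proj(w1,[*N,.133]))
```

```text
True 0.1374 rms px 3.75 [-2.57  3.82] [1.2 2.4 1.6 1.4 0.1 2.5 3.6 6.8 2.7 5.8 6.6 2.6]
True 0.1414 rms px 2.74 [-0.71  1.58] [1.8 0.6 3.8 3.8 0.7 2.7 2.9 5.6 1.5 1.4 2.1 1.3]
False 0.1374 rms px 2.52 [-2.82  5.08] [2.5 0.3 4.  2.4 1.4 1.4 1.8 4.7 0.7]
False 0.1414 rms px 2.97 [-0.63  2.02] [2.  0.1 4.6 3.8 1.5 2.6 2.4 4.9 0.6]
w1 blobs
[(array([147.62189055, 198.84079602]), array([ 44,   0,  30,  47, 201], dtype=int32)), (array([188.0460177, 203.8380531]), array([  70,    0,   40,   66, 1130], dtype=int32)), (array([131.38496377, 223.30253623]), array([  20,   25,   46,   37, 1104], dtype=int32))] [125.92783622 226.87877829] [142.93742673 217.10133611]
```

Run:
```python
from h import *
al=np.radians(YAW); ex=np.array([np.cos(al),np.sin(al)]); ey=np.array([-ex[1],ex[0]])
c=env.calibration("wrist")
for dc in((-1.8,1.8),(-2.3,1.2),(-1.8,3)):
  N=NUT+(dc[0]*ex+dc[1]*ey)*1e-3; N0=NUT+(-1.8*ex+1.8*ey)*1e-3
  x0,y0=max(0,int(proj(c,[*N0,.138])[0])-80),int(proj(c,[*N0,.138])[1])-80
  for q in((128,217),(190,258)):
    d=ray(c,[x0+q[0]/4,y0+q[1]/4],.1415)[:2]-N; print(dc,np.degrees(np.arctan2(d@ey,d@ex)).round(1),(np.hypot(*d)*1e3).round(1))
# bar targets: rib contact point s mm from hinge, -y side
H=NUT+(-1.8*ex+1.8*ey)*1e-3-.2*ex
for s,o in((90,-45),):
    t=H+s*1e-3*ex+o*1e-3*ey; rel(tgt=[*t,.117])
print(H)
```

```text
(-1.8, 1.8) 44.2 24.5
(-1.8, 1.8) 42.7 16.3
(-2.3, 1.2) 44.3 25.3
(-2.3, 1.2) 43.0 17.1
(-1.8, 3) 42.1 23.7
(-1.8, 3) 39.4 15.5
t 12.55 yaw -22.9 p [ 0.6586 -0.2387  0.1233] clamp-rel nut mm [  56.4 -114.8] F [ 0.2  0.3 -1.1] w 0.0004 q [-0.43  0.45  1.09  0.    1.61  1.54]
rows of 20mm tool: [-8.42 -3.56  0.31]
[ 0.46559592 -0.03130177]
```

The groove is at about 43°, so with the height match the nut stands at about 763°, or 2.12 turns, which is within the quarter turn. The bar's freedom will confirm this, since it cannot swing below 1.25 turns. I'm moving to the rib's -y side now.

Emit:
{"fn": "arm_command", "kwargs": {"dp": [[-0.95,0,0.06],[-0.95,0,0.06],[-0.95,0,0.06],[-0.95,-0.4,0.06],[-0.95,-0.5,0.06]], "twist": [0,0,0,0,0], "hand": [1,1,1,1,1]}}

```text
time_s: 13.18
tcp_pos: [0.5781, -0.1839, 0.1177]
ee_rot: [-3.079, 0.622, -0.002]
ft_force: [-0.6, 0.4, -0.2]
gripper_width: 0.0005
```

Emit:
{"fn": "arm_command", "kwargs": {"dp": [[-0.95,-0.7,0],[-0.95,-0.8,0],[-0.95,-0.8,0],[0,-0.4,0],[0,-0.2,0]], "twist": [0,0,0,0,0], "hand": [1,1,1,1,1]}}

```text
time_s: 13.8
tcp_pos: [0.549, -0.109, 0.1176]
ee_rot: [3.079, -0.621, 0.003]
ft_force: [1.0, -0.4, -0.4]
gripper_width: 0.0004
```

```bash
python3 -c "
from h import *
al=np.radians(YAW); ex=np.array([np.cos(al),np.sin(al)]); ey=np.array([-ex[1],ex[0]])
rel(tgt=[*(np.array([.4656,-.0313])+.105*ex-.017*ey),.117])"
```

```text
t 13.8 yaw -22.8 p [ 0.549  -0.109   0.1176] clamp-rel nut mm [-94.8 -37.6] F [ 1.  -0.4 -0.4] w 0.0004 q [-0.3   0.14  1.49 -0.    1.51  1.67]
rows of 20mm tool: [-0.1  -1.12  0.03]
```

Next, a gentle approach to the rib, reading the force.

Emit:
{"fn": "arm_command", "kwargs": {"dp": [[-0.1,-0.3,0],[0,-0.3,0],[0,-0.25,0],[0,-0.2,0],[0,-0.15,0]], "twist": [0,0,0,0,0], "hand": [1,1,1,1,1]}}

```text
time_s: 14.42
tcp_pos: [0.5556, -0.0864, 0.117]
ee_rot: [3.079, -0.623, -0.0]
ft_force: [0.2, -1.4, -0.3]
gripper_width: 0.0004
```

Emit:
{"fn": "arm_command", "kwargs": {"dp": [[0,-0.1,0],[0,-0.1,0]], "twist": [0,0], "hand": [1,1]}}

```text
time_s: 14.68
tcp_pos: [0.5568, -0.0835, 0.1171]
ee_rot: [3.078, -0.624, -0.0]
ft_force: [-1.3, -2.7, 1.6]
gripper_width: 0.0008
```

```bash
python3 -c "
from h import *
rel()"
```

```text
t 14.68 yaw -22.9 p [ 0.5568 -0.0835  0.1171] clamp-rel nut mm [-97.5 -11. ] F [-1.3 -2.7  1.6] w 0.0008 q [-0.25  0.15  1.48 -0.    1.51  1.72]
```

The force is about 3 N and the rib is yielding, so the bar is free, which confirms the nut is past 1.25 turns. Next is the arc push.

Emit:
{"fn": "arm_command", "kwargs": {"dp": [[0.03,-0.37,0],[0.03,-0.37,0],[0.05,-0.6,0],[0.06,-0.74,0],[0.06,-0.74,0]], "twist": [-0.5,-0.5,-0.8,-1,-1], "hand": [1,1,1,1,1]}}

```text
time_s: 15.3
tcp_pos: [0.5718, -0.0294, 0.1174]
ee_rot: [3.133, 0.212, -0.002]
ft_force: [-1.9, -2.7, 2.1]
gripper_width: 0.0005
```

```bash
python3 -c "
from h import *
rel()
d=np.array(env.get_state()['tcp_pos'])[:2]-[.4656,-.0313]; print('radius',np.hypot(*d),'bar est deg',np.degrees(np.arctan2(d[1],d[0]))-YAW+np.degrees(np.arcsin(.014/np.hypot(*d))))"
```

```text
t 15.3 yaw 7.7 p [ 0.5718 -0.0294  0.1174] clamp-rel nut mm [-104.6   44.7] F [-1.9 -2.7  2.1] w 0.0005 q [-0.15  0.17  1.45 -0.    1.52  1.29]
radius 0.10623767068941747 bar est deg 31.372633034053187
```

Emit:
{"fn": "arm_command", "kwargs": {"dp": [[0.06,-0.74,0],[0.06,-0.74,0],[0.06,-0.74,0],[0.06,-0.74,0],[0.06,-0.74,0]], "twist": [-1,-1,-1,-1,-1], "hand": [1,1,1,1,1]}}

```text
time_s: 15.92
tcp_pos: [0.549, 0.0395, 0.1178]
ee_rot: [2.871, 1.271, 0.002]
ft_force: [0.5, -2.8, 1.7]
gripper_width: 0.0006
```

Emit:
{"fn": "arm_command", "kwargs": {"dp": [[0.04,-0.5,0],[0.02,-0.3,0],[0,0,0]], "twist": [-0.7,-0.4,0], "hand": [1,1,1]}}

```text
time_s: 16.3
tcp_pos: [0.5374, 0.0518, 0.1176]
ee_rot: [-2.77, -1.482, -0.002]
ft_force: [-1.0, -0.3, 1.2]
gripper_width: 0.0009
```

```bash
python3 -c "
from h import *
rel()
d=np.array(env.get_state()['tcp_pos'])[:2]-[.4656,-.0313]; print('radius',np.hypot(*d),'bar est deg',np.degrees(np.arctan2(d[1],d[0]))-YAW+np.degrees(np.arcsin(.014/np.hypot(*d))))"
```

```text
t 16.3 yaw 56.3 p [0.5374 0.0518 0.1176] clamp-rel nut mm [-167.7  106.2] F [-1.  -0.3  1.2] w 0.0009 q [-0.01  0.1   1.53  0.    1.51  0.58]
radius 0.10978280856655426 bar est deg 79.24511273749069
```

The bar is at about 1.38 rad. I'm backing off the rib and then raising.

Emit:
{"fn": "arm_command", "kwargs": {"dp": [[0,0.6,0],[0,0.6,-0.5],[0,0,-1],[0,0,-1],[0,0,-1]], "twist": [0,0,0,0,0], "hand": [1,1,1,1,1]}}

```text
time_s: 16.92
tcp_pos: [0.5581, 0.0373, 0.1881]
ee_rot: [-2.771, -1.481, -0.0]
ft_force: [0.6, 0.5, 0.1]
gripper_width: 0.0005
```

Emit:
{"fn": "arm_command", "kwargs": {"dp": [[-0.6,0,-1],[-0.6,0,-1],[-0.6,0,-1],[-0.6,0,-1],[0,0,0]], "twist": [0,0,0,0,0], "hand": [1,1,1,1,1]}}

```text
time_s: 17.55
tcp_pos: [0.5319, -0.0031, 0.2697]
ee_rot: [2.769, 1.478, 0.007]
ft_force: [0.1, -0.1, -0.3]
gripper_width: 0.0003
```

Run:
```python
from h import *
rel()
al=np.radians(YAW); ex=np.array([np.cos(al),np.sin(al)]); ey=np.array([-ex[1],ex[0]])
N=NUT+(-1.8*ex+1.8*ey)*1e-3
c=env.calibration("wrist")
im=env.read_camera("wrist")[:,:,::-1]; cv2.imwrite("pics/w5.png",im)
for z in (.1375,.1415): print(proj(c,[*N,z]),proj(c,[*(N+.0195*ex),z]))
t=env.read_camera("top")[:,:,::-1]; cv2.imwrite("pics/top5.png",cv2.resize(t[150:350,230:480],None,fx=3,fy=3,interpolation=cv2.INTER_CUBIC))
```

```text
t 17.55 yaw 56.2 p [ 0.5319 -0.0031  0.2697] clamp-rel nut mm [-151.5   53.5] F [ 0.1 -0.1 -0.3] w 0.0003 q [-0.11  0.04  1.3   0.    1.8   0.48]
[523.44816834 253.99291902] [548.31108206 249.45744978]
[525.79038757 255.64394729] [550.95306092 251.06008799]
```

View pics/w5.png

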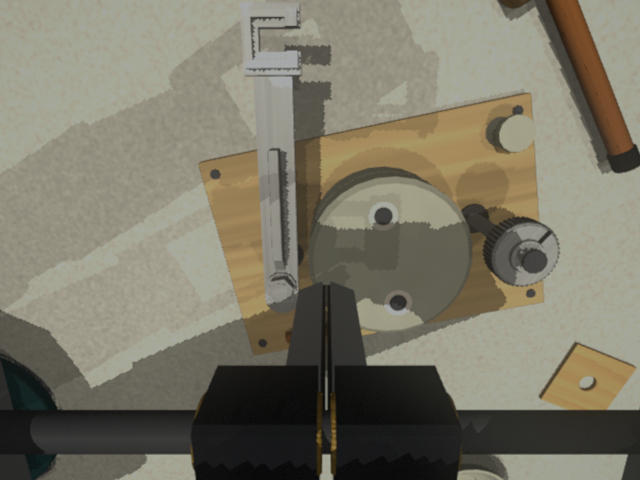

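View pics/top5.png

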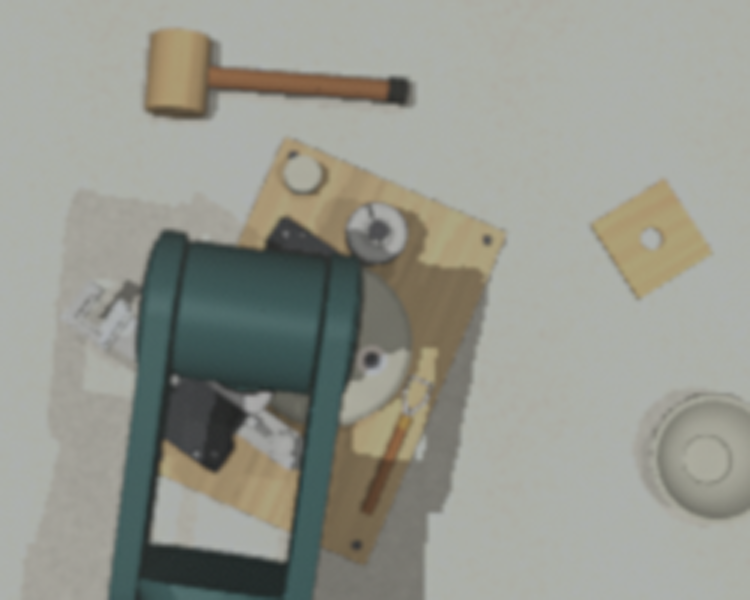

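The wrist view shows the bar swung clear of the mould at left (free end at (272,35)). The groove at (545,237) points about 30-40° past +x, and the mould, plug, mallet and card look undisturbed. The arm is 0.27 m up and touching nothing, so I'm handing in.

```bash
python3 -c "
from h import *
print(env.close_job()); rel()"
```

```text
the job is handed in; nothing more can be done
None
the job is handed in; nothing more can be done
```

The nut is loosened about two turns and the clamp bar is off the mould. I handed the job in at about 17.7 s, with the arm clear at 0.27 m and the force reading near zero.

**Nut:** I rolled the shut fingers round the rim about 1.3 laps, anticlockwise. Sampled side force was mostly 5–10 N, with a peak of about 16 N. The groove ended about 30–43° past clamp +x, so I take the nut as turned about 2.1 turns, within the quarter turn allowed.

**Bar:** I pushed the rib from its clamp -y side with about 3 N. The bar reached about 1.38 rad by arm position, and the last wrist picture shows it covering none of the mould.

**Checks that disagreed:**
- **Turn count:** The groove alone could not tell about 1.1 turns from 2.1. A height reading midway pointed to the lower count, while a later slanted view pointed to 2.1. The bar swinging free settles it, because it cannot move below 1.25 turns. The measured roll on the first lap is about 55° short of what 2.1 turns needs, and I could not explain that.
- **Nut position:** My first position estimate was about 2.5 mm off, which made the side force uneven on the first lap and gave about 13 N of upward force at one point. I corrected it partway.

**Other things:** The mould's upper half, plug, loop tool, mallet, card and dish looked undisturbed in the last pictures. The bowl and bottle were out of view in those, but the arm never went near them.

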